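Seat the plum jar in its holder and unscrew the cap

TASK

Stand the closed square plum jar fully down in the blue jar holder, which keeps it from turning, then unscrew its tight red cap and lift it off. Stop there and finish while still holding the cap level and straight above the mouth, with its lower edge one to two centimetres clear of the rim; the jar stays upright and fully down in the holder. Leave the other things on the table undisturbed.

Things in the scene. Friction and masses are not known exactly. Their poses are not given: they have to be found in the camera images.
- jar: Loose clear jar of plums, 0.3 to 0.5 kg. Square body 54 x 54 mm with rounded edges, 70 mm high, then a round threaded neck (51 mm over the threads) up to the rim, 92 mm above the underside. Origin: centre of the underside; z up, x and y square to its flat sides. Stands on the table at first; may be lifted by cap or body. Outside the holder it tends to turn along with the cap.
- cap: Red screw cap with a ribbed edge, 62 mm diameter, 24 mm high, 0.04 kg. Origin: centre of its lower edge; z up; a white dot on top marks its +x. Screwed shut, its lower edge is 74 mm above the jar's underside (4 mm above the shoulder). It unscrews counter-clockwise seen from above, stiffly (about 0.3 to 0.5 N m), pressed up by a spring plate in the mouth with about 25 N.
- jar_holder: Blue block 86 x 86 mm, 42 mm high over all, on a 112 x 112 mm aluminium plate fixed to the table; in its top a square pocket 58 x 58 mm, 30 mm deep, with 4 mm chamfered edges. Origin: centre of its underside, on the table; x and y square to the pocket's sides, z up.
- holder_seat (a point): Centre of the pocket's floor, 12 mm above the table; the jar's underside comes to rest here.
- jar_rim (a point): Centre of the jar's rim, 92 mm above its underside on its axis.
- plum_cup: Bystander: clear open cup filled with plums, 110 mm diameter, 46 mm high, origin under its centre.
- empty_cup: Bystander: clear empty cup, 113 mm diameter, 52 mm high, origin under its centre.
- tape_roll: Bystander: roll of packing tape lying flat, 83 mm diameter, 24 mm high, origin under its centre.
- marker: Bystander: black and white marker pen, 130 mm long, 20 mm high, lying along its y axis, origin under its centre.
- cap_top (a point): Centre of the cap's top face, 98 mm above the jar's underside when shut. Thread: turned counter-clockwise, the cap can rise 3 mm, comes free after 50 to 65 degrees from its start and meets a hard stop at 90 to 105 degrees; between those it lifts straight off. It need not be raised while turning and stays put if let go part way.

How it is judged:
On the way:
1. the jar stands fully down in the holder with its cap still on (z of jar in the frame of holder_seat below 0.003 m and horizontal distance between jar and holder_seat below 0.006 m and angle between jar's own z axis and vertical below 0.06 rad and z of cap in the frame of jar below 0.078 m), for 0.2 s.
At the end, for the whole second after the job is handed in: The jar stands upright (within 0.06 rad) in the holder, underside within 3 mm of the pocket floor and 6 mm of its centre; the fingers hold the cap still and clear of the jar, level within 0.2 rad, its lower edge 4 to 35 mm above the rim and its axis within 12 mm of the jar's (z of jar in the frame of holder_seat below 0.003 m and horizontal distance between jar and holder_seat below 0.006 m and angle between jar's own z axis and vertical below 0.06 rad and z of cap in the frame of jar_rim between 0.004 and 0.035 m and horizontal distance between cap and jar_rim below 0.012 m and angle between cap's own z axis and vertical below 0.2 rad and contact force between the fingers and cap above 1 N and contact force between cap and jar below 0.1 N and linear speed of each of cap, jar below 0.02 m/s); the arm keeps its last pose, push and grip.
It fails at once if the jar is tipped over (angle between jar's own z axis and vertical above 0.6 rad).
It fails at once if a bystander is pushed more than 25 mm (distance of any of plum_cup, empty_cup, tape_roll, marker from where it was at the start of the episode above 0.025 m).
It also fails if it takes over 51 s, if anything falls off the work surface, if the arm or the gripper's body presses on something with over 40 N, if the wrist force passes 120 N, or if a joint passes its speed limit or range.

ROBOT

A 6-joint arm with a two-finger parallel gripper is mounted at the origin on a cart in front of the work surface, level with it; the furniture and walls round the work are solid. World frame = base frame: x ahead of the robot, y to its left, z up, the work surface at z = 0. Lengths are in m, angles in rad, forces in N, time in s.
With the tool pointing down it reaches from about 0.25 to 0.775 m from the base axis. Payload 4 kg.
Tool frame: the origin (TCP) lies midway between the tips of the shut fingers; the grasp point (between the pads) lies 19 mm behind it; y points along the fingers, x is the direction in which the jaws open and shut, and the axes are right-handed (so a half turn about y gives the same grasp; the last joint's range is limited). The gripper opens to 94 mm and grips with 3 to 60 N. Pads are 16 mm wide; open, the fingers measure 119 mm over their backs; the gripper's body (75 mm by 177 mm) begins 78 mm behind the grasp point.
Start: joints at [-1.206, 0.087, 1.371, -0, 1.684, -0.103], TCP at [0.248, -0.491, 0.206] pointing down, gripper open.
Joint ranges: [-3.1, 3.1], [-0.76, 2.03], [0.27, 2.55], [-1.08, 4.22], [0.17, 2.65], [-2.57, 2.57]. Speed limits (rad/s): [2.79, 2.79, 3.14, 3.14, 3.14, 3.14].

INTERFACE

Orientations are given as [roll, pitch, yaw] about the fixed x, y, z axes, in that order (R = Rz(yaw) Ry(pitch) Rx(roll)).
In Python, from bench import robot, snapshot, camera_info, ticket gives the robot as it stands.
- The arm moves only by the shell command python3 -m creep 'ROWS'. ROWS is JSON, a list of rows, each an object with "slide": the shift along the tool's x, y, z in mm, a list of three; "roll": the turn about the tool's y in degrees; "grip": the closure, from 0 (fully open) to 1 (shut). In form: [{"slide": [x, y, z], "roll": roll, "grip": grip}, ...]. A call has 1 to 20 rows; each row is the pose to reach, as a shift and turn from the pose commanded when the call began, along the tool's axes at that moment; what a row does not reach only later rows make up. A row lasts 1/12 s, in which the tool goes at most 41.7 mm and 7.16 degrees, less where a joint would pass 70% of its speed; a pose out of reach is approached as far as the arm can. A call with a gripper value outside its range is refused whole. The fingers move at their own pace and stop on an object; the grip force is fixed at half the most. Time passes only in rows, so rows that repeat a pose let the fingers close. It gives the time, the measured TCP pose, the force and the opening at its end, in the units of the state.
- robot.get_obs(): the state, without advancing time (a new reading comes with each control period).
- snapshot(name): name is "side" or "top"; returns the picture (420x560x3 uint8, red, green, blue); there is no depth.
- camera_info(name): a dict with "fx", "fy", "cx", "cy" (pixels), "cam_to_world" (4x4, takes a point from camera to world coordinates). Camera axes: x right, y down, z forward; pixel columns grow to the right and rows downward; lengths in m; the calibration is good to about 2 mm. A picture is of the moment at which its call begins. camera_info takes no time and is no camera call.
- ticket.close_job(): hands the job in, once; it reports no verdict.
The state is a dict: "time": time; "joint_positions": joint angles; "qvel": joint speeds; "joint_torque": joint torques, N m; "tool_pos": TCP position; "ee_rot": TCP orientation; "wrist_force": force on the tool from outside, world axes, zero at the start; "wrist_torque": the same for the moment, N m; "width": finger opening in m.
Only numpy, scipy, OpenCV 4.12 (cv2) and the standard library are available. Lean on these libraries where they do the work, as an engineer would, in place of code of your own. Each camera call takes 0.05 s, during which the arm holds its last target.

## Working session

There is one attempt and no reset: what is moved stays moved. The work goes in short steps, Python scripts to look and compute and a shell command to move; the robot and the scene stay as the last step left them, time stands still between calls to the robot, and variables do not carry over. Pictures are saved under pics/ and viewed, and the job is handed in when it is done.

```bash
mkdir -p pics; ls
python3 - <<'E'
from bench import robot,snapshot,camera_info
import cv2
for n in("top","side"):
    cv2.imwrite(f"pics/{n}0.png",snapshot(n)[:,:,::-1]); c=camera_info(n); print(n,c)
print(robot.get_obs())
E
```

```text
pics
top {'fx': 459.45005708511013, 'fy': 459.45005708511013, 'cx': 287.74769850848145, 'cy': 214.88822275233127, 'cam_to_world': array([[-0.01144823, -0.98996602,  0.14084107,  0.44360151],
       [-0.99987386,  0.0128841 ,  0.00928731, -0.04905599],
       [-0.01100873, -0.14071698, -0.98998866,  1.20657724],
       [ 0.        ,  0.        ,  0.        ,  1.        ]])}
side {'fx': 386.4613955412154, 'fy': 386.4613955412154, 'cx': 280.3316042811002, 'cy': 204.871324707953, 'cam_to_world': array([[ 0.98989849, -0.10457278,  0.09573668,  0.50902766],
       [-0.14049235, -0.63278218,  0.76147791, -0.69622288],
       [-0.01904939, -0.76723611, -0.6410818 ,  0.65513925],
       [ 0.        ,  0.        ,  0.        ,  1.        ]])}
{'time': 0.1, 'joint_positions': array([-1.20607787e+00,  8.78845955e-02,  1.37208087e+00, -8.32909433e-06,
        1.68358716e+00, -1.03084663e-01]), 'qvel': array([ 7.99570365e-04,  2.21654602e-04, -3.07271631e-03, -8.69665558e-04,
        1.09696616e-03,  2.44372038e-05]), 'joint_torque': array([ 2.56260340e-03, -3.41255522e+01, -3.03299654e+01,  7.21981446e-02,
        3.04870738e-02, -9.51519473e-05]), 'tool_pos': array([ 0.24783679, -0.49045348,  0.20443059]), 'ee_rot': array([-1.57060287,  0.00195042, -1.10299395]), 'wrist_force': array([-0.89011132, -0.31091063,  0.07385985]), 'wrist_torque': array([-0.00306017,  0.02605645,  0.06248073]), 'width': 0.09412978339534091}
```

View pics/top0.png

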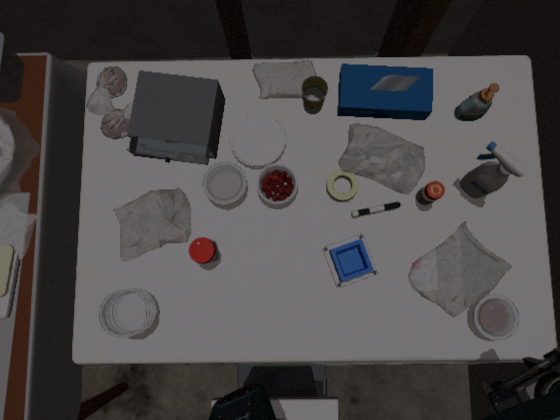

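View pics/side0.png

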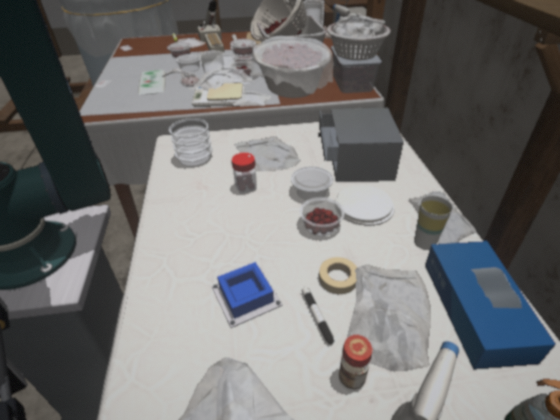

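```bash
cat > h.py <<'E'
import numpy as np,cv2
from bench import robot,snapshot,camera_info
def ray(n,u,v,z):
    c=camera_info(n);T=c["cam_to_world"]
    d=T[:3,:3]@np.array([(u-c["cx"])/c["fx"],(v-c["cy"])/c["fy"],1]);o=T[:3,3]
    return o+d*(z-o[2])/d[2]
def proj(n,p):
    c=camera_info(n);T=c["cam_to_world"];q=T[:3,:3].T@(np.array(p)-T[:3,3])
    return np.array([c["fx"]*q[0]/q[2]+c["cx"],c["fy"]*q[1]/q[2]+c["cy"]])
def crop(im,x,y,w,h,s,name):
    cv2.imwrite(name,cv2.resize(im[y:y+h,x:x+w],None,fx=s,fy=s,interpolation=cv2.INTER_CUBIC))
def blobs(mask,amin=30):
    cs,_=cv2.findContours(mask.astype(np.uint8)*255,cv2.RETR_EXTERNAL,cv2.CHAIN_APPROX_NONE)
    return [c for c in cs if cv2.contourArea(c)>amin]
E
python3 - <<'E'
from h import *
t=cv2.imread("pics/top0.png");s=cv2.imread("pics/side0.png")
crop(t,173,220,60,60,6,"pics/c1.png")
crop(t,315,225,72,72,6,"pics/c2.png")
crop(s,215,140,60,60,8,"pics/c3.png")
crop(s,200,255,90,70,6,"pics/c4.png")
for n,im in(("top",t),("side",s)):
    b,g,r=[im[:,:,i].astype(int) for i in range(3)]
    for c in blobs((r>110)&(g<60)&(b<60)): 
        e=cv2.fitEllipse(c);print(n,"red",e,cv2.boundingRect(c),ray(n,*e[0],.098),ray(n,*e[0],.086))
    for c in blobs((b>90)&(r<70)&(b-r>60)):
        e=cv2.minAreaRect(c);print(n,"blue",e,[ray(n,*p,.042).round(4) for p in cv2.boxPoints(e)],ray(n,*e[0],.042))
print(proj("top",[.248,-.49,.206]),proj("side",[.248,-.49,.206]))
E
```

```text
top red ((200.5550537109375, 249.80323791503906), (22.77488899230957, 23.512786865234375), 78.6588134765625) (189, 238, 24, 24) [0.51885022 0.17299249 0.098     ] [0.51966476 0.1753961  0.086     ]
top blue ((351.3630676269531, 259.68035888671875), (33.064327239990234, 33.34217834472656), 69.67686462402344) [array([ 0.5182, -0.144 ,  0.042 ]), array([ 0.5466, -0.224 ,  0.042 ]), array([ 0.4682, -0.2501,  0.042 ]), array([ 0.4403, -0.1708,  0.042 ])] [ 0.49312045 -0.19722903  0.042     ]
side blue ((244.49139404296875, 285.1466064453125), (33.48314666748047, 44.11896896362305), 66.80140686035156) [array([ 0.4427, -0.1771,  0.042 ]), array([ 0.5284, -0.1435,  0.042 ]), array([ 0.5461, -0.2271,  0.042 ]), array([ 0.466, -0.255,  0.042])] [ 0.49537231 -0.20254957  0.042     ]
side blue ((487.7984313964844, 297.5740966796875), (147.982666015625, 60.454959869384766), 56.82148742675781) [array([ 0.8774, -0.1736,  0.042 ]), array([ 1.0369, -0.0926,  0.042 ]), array([ 1.0097, -0.4083,  0.042 ]), array([ 0.8921, -0.4488,  0.042 ])] [ 0.9509391  -0.30407549  0.042     ]
[505.34327347 372.40658934] [ 23.7749973 427.0038129]
```

View pics/c1.png

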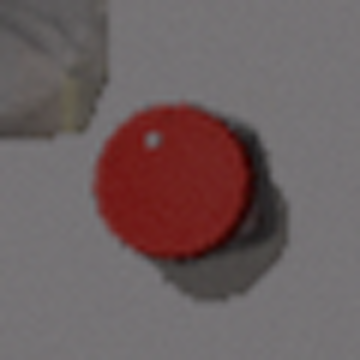

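View pics/c2.png

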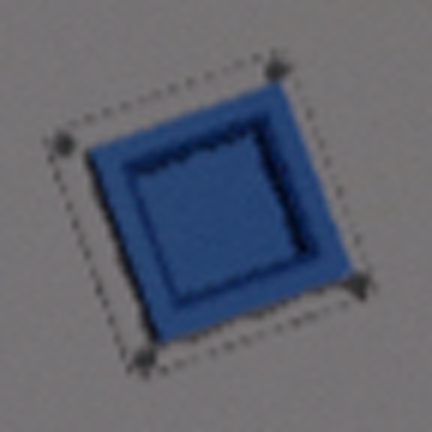

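View pics/c3.png

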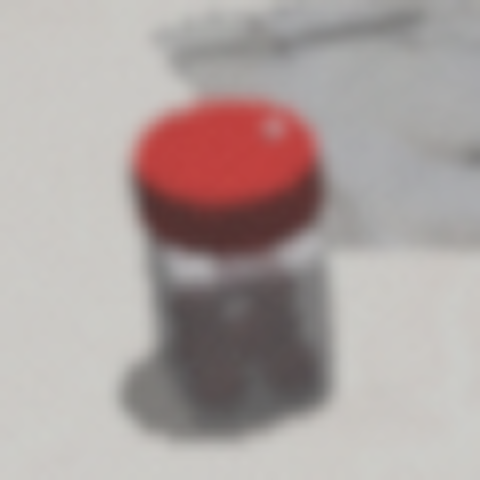

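View pics/c4.png

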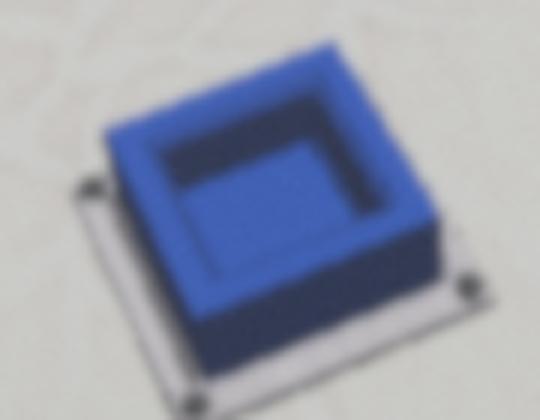

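Run:
```python
from h import *
from scipy.optimize import least_squares
t=cv2.imread("pics/top0.png");s=cv2.imread("pics/side0.png")
def red(im,lo):
    b,g,r=[im[:,:,i].astype(int) for i in range(3)];return (r-np.maximum(g,b)>lo)&(r>lo+30)
print(t[250,200],t[250,211],s[160,243],s[174,243])
for n,im,roi,rmin in(("top",t,(180,230,50,45),90),("side",s,(225,145,40,40),150)):
    x,y,w,h=roi
    b,g,r=[im[:,:,i].astype(int) for i in range(3)]
    m=np.zeros(im.shape[:2],bool);m[y:y+h,x:x+w]=((r>rmin)&(r>1.8*g))[y:y+h,x:x+w]
    for c in blobs(m):
        c=cv2.convexHull(c);e=cv2.fitEllipse(c);print(n,e,ray(n,*e[0],.098))
    # expected size
p=np.array([.519,.174,.098])
for n in("top","side"): print(n,proj(n,p),[np.linalg.norm(proj(n,p+d)-proj(n,p-d)).round(1) for d in (np.array([.031,0,0]),np.array([0,.031,0]))])
# big enhanced crop of jar
for n,im,(x,y,w,h) in(("s",s,(222,145,45,55)),("t",t,(183,232,50,45))):
    g=im[y:y+h,x:x+w].astype(float); g=np.clip((g-30)*(2.2 if n=="t" else 1.4),0,255).astype(np.uint8)
    cv2.imwrite(f"pics/e_{n}.png",cv2.resize(g,None,fx=10,fy=10,interpolation=cv2.INTER_LANCZOS4))
```

```text
[ 29  30 114] [ 34  37 115] [ 63  65 190] [122 118 127]
top ((200.86863708496094, 249.64401245117188), (23.922042846679688, 25.06514549255371), 43.66740417480469) [0.51922553 0.17223908 0.098     ]
side ((242.5986785888672, 158.6619873046875), (11.653823852539062, 21.465269088745117), 86.16109466552734) [0.52082186 0.16964105 0.098     ]
top [200.13982621 249.74628641] [np.float64(25.7), np.float64(25.6)]
side [241.80029844 157.83221579] [np.float64(23.6), np.float64(12.8)]
```

View pics/e_s.png

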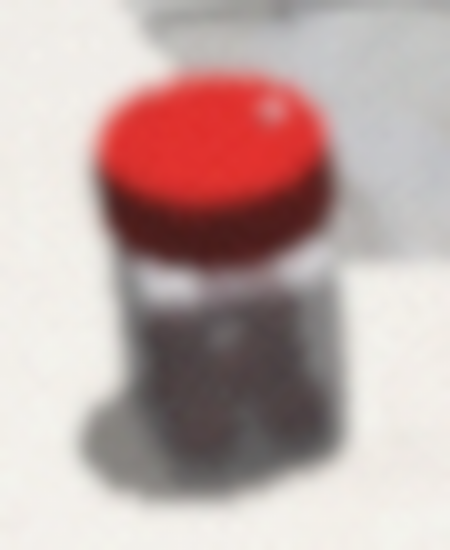

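View pics/e_t.png

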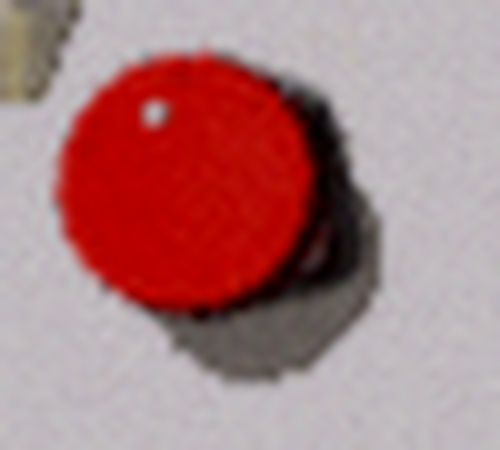

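```bash
cat >> h.py <<'E'
def rel(target,ref=None,yaw=None):
    o=robot.get_obs();p=np.array(o["tool_pos"]) if ref is None else np.array(ref);y=o["ee_rot"][2] if yaw is None else yaw
    d=np.array(target)-p;c,s=np.cos(y),np.sin(y)
    return np.round(1000*np.array([c*d[0]+s*d[1],-d[2],-s*d[0]+c*d[1]]),1)
E
python3 - <<'E'
from h import *
print(rel([.520,.171,.206]))
E
python3 -m creep '[{"slide":[0,0,0],"roll":0,"grip":0}]'
```

```text
[-467.7   -1.6  541.2]
time: 0.18
tool_pos: [0.2479, -0.4906, 0.2047]
ee_rot: [-1.571, 0.001, -1.103]
wrist_force: [-0.2, -0.3, 0.2]
width: 0.0936
```

```bash
python3 -m creep '[{"slide":[-26,0,30],"roll":0,"grip":0},{"slide":[-52,0,60],"roll":0,"grip":0},{"slide":[-78,0,90],"roll":0,"grip":0},{"slide":[-104,0,120],"roll":0,"grip":0},{"slide":[-130,0,150],"roll":0,"grip":0},{"slide":[-156,0,180],"roll":0,"grip":0},{"slide":[-182,0,211],"roll":0,"grip":0},{"slide":[-208,0,241],"roll":0,"grip":0},{"slide":[-234,0,271],"roll":0,"grip":0},{"slide":[-260,0,301],"roll":0,"grip":0},{"slide":[-286,0,331],"roll":0,"grip":0},{"slide":[-312,0,361],"roll":0,"grip":0},{"slide":[-338,0,391],"roll":0,"grip":0},{"slide":[-364,0,421],"roll":0,"grip":0},{"slide":[-390,0,451],"roll":0,"grip":0},{"slide":[-416,0,481],"roll":0,"grip":0},{"slide":[-442,0,511],"roll":0,"grip":0},{"slide":[-468,0,541],"roll":0,"grip":0},{"slide":[-468,0,541],"roll":0,"grip":0},{"slide":[-468,0,541],"roll":0,"grip":0}]'
python3 - <<'E'
from h import *
for n in("top","side"): cv2.imwrite(f"pics/{n}1.png",snapshot(n)[:,:,::-1])
print(rel([.520,.171,.075]),robot.get_obs()["joint_positions"])
E
```

```text
time: 1.85
tool_pos: [0.5196, 0.1722, 0.2042]
ee_rot: [-1.573, 0.0, -1.099]
wrist_force: [-0.6, -0.1, 1.0]
width: 0.094
[ -0.6 130.1   0.9] [ 2.13165331e-01  8.07050841e-02  1.37850979e+00 -7.63975920e-04
  1.68354656e+00  1.31625130e+00]
```

View pics/side1.png

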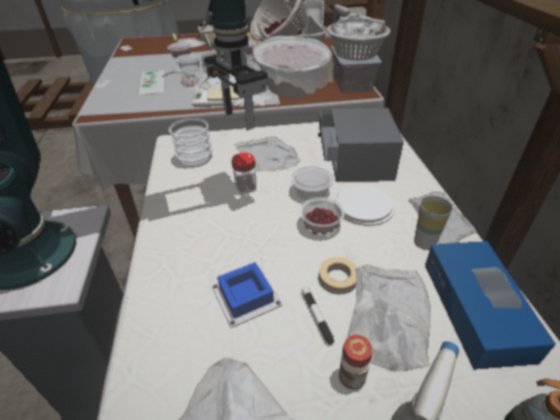

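View pics/top1.png

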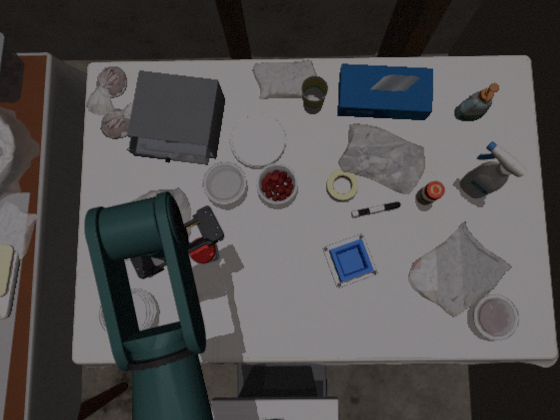

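```bash
python3 -m creep '[{"slide":[-0.5,30,1],"roll":0,"grip":0},{"slide":[-0.5,60,1],"roll":0,"grip":0},{"slide":[-0.5,90,1],"roll":0,"grip":0},{"slide":[-0.5,110,1],"roll":0,"grip":0},{"slide":[-0.5,122,1],"roll":0,"grip":0},{"slide":[-0.5,130,1],"roll":0,"grip":0},{"slide":[-0.5,130,1],"roll":0,"grip":0}]'
python3 - <<'E'
from h import *
s=snapshot("side")[:,:,::-1];cv2.imwrite("pics/side2.png",s);crop(s,190,90,110,110,5,"pics/side2c.png")
o=robot.get_obs();print(o["tool_pos"],proj("side",o["tool_pos"]))
E
```

```text
time: 2.53
tool_pos: [0.5197, 0.1704, 0.0744]
ee_rot: [-1.573, 0.0, -1.105]
wrist_force: [0.5, -0.4, 0.2]
width: 0.0938
[0.52062593 0.17086267 0.07584407] [243.1720689  165.41775335]
```

View pics/side2c.png

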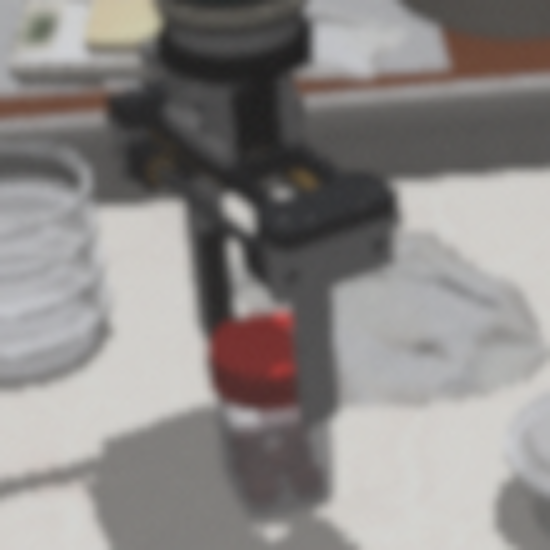

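The fingers straddle the cap (around pixel 243,165). Close the gripper.

```bash
python3 -m creep '[{"slide":[0,0,0],"roll":0,"grip":1},{"slide":[0,0,0],"roll":0,"grip":1},{"slide":[0,0,0],"roll":0,"grip":1},{"slide":[0,0,0],"roll":0,"grip":1},{"slide":[0,0,0],"roll":0,"grip":1},{"slide":[0,0,0],"roll":0,"grip":1},{"slide":[0,0,0],"roll":0,"grip":1},{"slide":[0,0,0],"roll":0,"grip":1}]'
```

```text
time: 3.25
tool_pos: [0.5212, 0.1713, 0.0761]
ee_rot: [-1.57, -0.001, -1.103]
wrist_force: [0.9, -2.0, 3.3]
width: 0.0622
```

```bash
python3 -m creep '[{"slide":[0,-15,0],"roll":0,"grip":1},{"slide":[0,-40,0],"roll":0,"grip":1},{"slide":[0,-70,0],"roll":0,"grip":1},{"slide":[0,-100,0],"roll":0,"grip":1},{"slide":[0,-125,0],"roll":0,"grip":1},{"slide":[0,-130,0],"roll":0,"grip":1},{"slide":[0,-130,0],"roll":0,"grip":1}]'
python3 - <<'E'
from h import *
t=cv2.imread("pics/top0.png");s=cv2.imread("pics/side0.png")
# holder top face corners, block outline via blue mask
b,g,r=[t[:,:,i].astype(int) for i in range(3)]
m=np.zeros(t.shape[:2],bool);m[225:297,315:387]=((b>60)&(b-r>30))[225:297,315:387]
for c in blobs(m):
    e=cv2.minAreaRect(c);P=np.array([ray("top",*p,.042) for p in cv2.boxPoints(e)]);print(P.round(4),P.mean(0),np.linalg.norm(P-np.roll(P,1,0),axis=1))
b,g,r=[s[:,:,i].astype(int) for i in range(3)]
m=np.zeros(s.shape[:2],bool);roi=(slice(255,325),slice(205,285))
m[roi]=((b>60)&(b-r>35))[roi]
for c in blobs(m,100):
    h=cv2.convexHull(c);a=cv2.approxPolyDP(h,3,True)[:,0];print("side hull",a.tolist(),[ray("side",*p,.042)[:2].round(4) for p in a])
print(rel([.494,-.199,.206]),robot.get_obs()["tool_pos"],robot.get_obs()["wrist_force"])
E
```

```text
time: 3.83
tool_pos: [0.521, 0.1721, 0.2062]
ee_rot: [-1.569, -0.0, -1.103]
wrist_force: [0.7, 1.7, -5.8]
width: 0.0624
[[ 0.5196 -0.1419  0.042 ]
 [ 0.5491 -0.2241  0.042 ]
 [ 0.4665 -0.252   0.042 ]
 [ 0.4375 -0.1706  0.042 ]] [ 0.49318697 -0.1971589   0.042     ] [0.08697422 0.0873053  0.08723863 0.08641245]
side hull [[255, 262], [272, 292], [233, 309], [218, 276]] [array([ 0.5216, -0.145 ]), array([ 0.5473, -0.2276]), array([ 0.4701, -0.2552]), array([ 0.4436, -0.1709])]
[ 3.190e+02  2.000e-01 -1.915e+02] [0.5209792  0.17206743 0.20618898] [ 0.65092078  1.67083656 -5.79123685]
```

```bash
python3 -m creep '[{"slide":[15,0,-9],"roll":0,"grip":1},{"slide":[45,0,-27],"roll":0,"grip":1},{"slide":[77,0,-46],"roll":0,"grip":1},{"slide":[110,0,-66],"roll":0,"grip":1},{"slide":[143,0,-86],"roll":0,"grip":1},{"slide":[176,0,-106],"roll":0,"grip":1},{"slide":[209,0,-126],"roll":0,"grip":1},{"slide":[242,0,-145],"roll":0,"grip":1},{"slide":[275,0,-165],"roll":0,"grip":1},{"slide":[302,0,-181],"roll":0,"grip":1},{"slide":[318,0,-191],"roll":0,"grip":1},{"slide":[318,0,-191],"roll":0,"grip":1},{"slide":[318,0,-191],"roll":0,"grip":1}]'
python3 - <<'E'
from h import *
for n in("side","top"):
    s=snapshot(n)[:,:,::-1];cv2.imwrite(f"pics/{n}3.png",s)
    u,v=proj(n,robot.get_obs()["tool_pos"]-np.array([0,0,.035])).astype(int)
    x,y=u-45,v-40
    g=np.clip(s[y:y+85,x:x+90].astype(float)*1.3,0,255).astype(np.uint8)
    print(n,x,y)
    cv2.imwrite(f"pics/{n}3c.png",cv2.resize(g,None,fx=7,fy=7,interpolation=cv2.INTER_CUBIC))
print(robot.get_obs()["tool_pos"])
E
```

```text
time: 4.92
tool_pos: [0.4918, -0.1983, 0.2015]
ee_rot: [-1.574, 0.006, -1.105]
wrist_force: [-0.4, -0.1, -5.0]
width: 0.0622
side 192 198
top 313 217
[ 0.49259127 -0.19701112  0.20292872]
```

View pics/side3c.png

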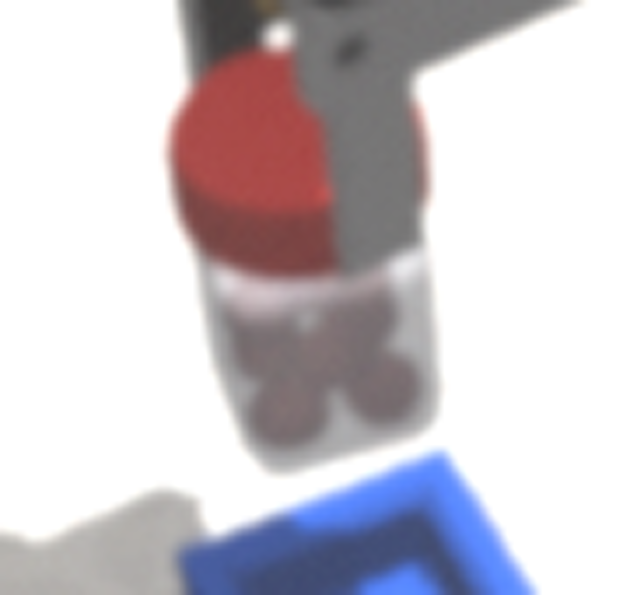

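View pics/top3c.png

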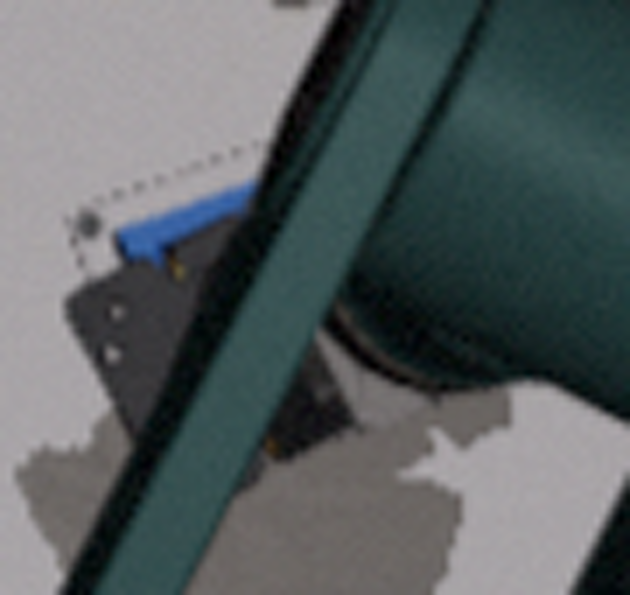

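Run:
```python
from h import *
s=cv2.imread("pics/side3.png");x0,y0=192,198
# bottom edge of the jar: for each column, subpixel transition bright table -> darker jar, scanning up
g=s.max(2).astype(float)
g=g[:, :];R=[]
for u in range(226,258):
    col=g[245:270,u].copy()
    print(u,col.astype(int).tolist()) if u in(232,240,250) else 0
def edge(ul,ur):
    P=[]
    for u in range(ul,ur):
        v=268 if u<240 else 265
        col=g[:,u]
        d=np.array([col[k+1]-col[k-1] for k in range(250,269)])
        k=np.argmax(d);P.append((u,250+k))
    return np.array(P,float)
P=edge(229,254);print(P.astype(int).tolist())
```

```text
232 [95, 93, 95, 94, 95, 94, 93, 94, 97, 98, 98, 100, 98, 95, 93, 94, 100, 115, 130, 138, 163, 197, 218, 221, 216]
240 [98, 96, 97, 97, 96, 95, 94, 95, 103, 112, 119, 123, 128, 130, 132, 132, 133, 141, 168, 200, 218, 218, 212, 207, 204]
250 [136, 137, 134, 124, 113, 102, 97, 95, 95, 95, 97, 103, 111, 123, 137, 164, 194, 211, 212, 207, 204, 199, 193, 181, 168]
[[229, 264], [230, 265], [231, 265], [232, 265], [233, 265], [234, 265], [235, 265], [236, 264], [237, 264], [238, 264], [239, 264], [240, 263], [241, 263], [242, 263], [243, 262], [244, 262], [245, 262], [246, 261], [247, 261], [248, 261], [249, 260], [250, 260], [251, 260], [252, 259], [253, 259]]
```

Run:
```python
from h import *
g=cv2.imread("pics/side3.png").max(2).astype(float)
P=[]
for u in range(234,253):
    v0=268 if u<245 else 263
    k=next(k for k in range(255,270) if g[k,u]<165<=g[k+1,u]); P.append((u,k+(165-g[k,u])/(g[k+1,u]-g[k,u])))
P=np.array(P);print(P[:,1].round(1))
zb=robot.get_obs()["tool_pos"][2]-.0755
for a,b in((0,19),(2,17),(4,15),(0,10),(9,19)):
    W=np.array([ray("side",u,v,zb)[:2] for u,v in P[a:b]]);c=np.polyfit(W[:,0],W[:,1],1);print(a,b,np.degrees(np.arctan(c[0])).round(2),W[0].round(4),W[-1].round(4))
# silhouettes: left/right body edges per row
for v in (240,245,250,255): 
    print(v,g[v,218:232].astype(int),g[v,246:262].astype(int))
# same check on holder
C=cv2.imread("pics/side0.png")
print(rel([.4945,-.1985,.206]),zb)
```

```text
[264.7 264.4 264.1 263.8 263.5 263.2 262.9 262.6 262.3 262.1 261.8 261.5
 261.2 260.9 260.7 260.3 260.  259.6 259. ]
0 19 13.21 [ 0.4818 -0.2223] [ 0.515  -0.2137]
2 17 12.43 [ 0.4854 -0.2215] [ 0.5112 -0.2157]
4 15 12.12 [ 0.4891 -0.2206] [ 0.5075 -0.2166]
0 10 12.9 [ 0.4818 -0.2223] [ 0.4983 -0.2186]
9 19 14.98 [ 0.4983 -0.2186] [ 0.515  -0.2137]
240 [222 210 177 145 133 138 144 148 153 157 159 159 158 155] [105 111 122 134 139 139 143 161 193 217 223 224 224 224 224 224]
245 [224 221 205 172 139 123 110  97  92  93  96  96  96  96] [ 95 103 118 131 136 137 137 149 178 210 221 223 223 224 225 224]
250 [225 225 223 209 175 142 124 113 101  96  95  94  96  95] [ 95  97  97  98 102 114 128 139 167 202 221 224 223 223 224 224]
255 [224 223 223 223 220 203 170 138 125 115 101  96  96  98] [ 91  90  90  91  97 109 123 137 163 198 219 224 225 224 224 224]
[ 2.2 -3.1  1. ] 0.12742872192254073
```

```bash
python3 -m creep '[{"slide":[0,20,0],"roll":-3,"grip":1},{"slide":[0.4,45,1],"roll":-6.5,"grip":1},{"slide":[0.4,60,1],"roll":-6.5,"grip":1},{"slide":[0.4,68,1],"roll":-6.5,"grip":1},{"slide":[0.4,68,1],"roll":-6.5,"grip":1}]'
python3 - <<'E'
from h import *
O=[]
for i in range(2):
    s=snapshot("side")[:,:,::-1];O.append(robot.get_obs()["tool_pos"])
cv2.imwrite("pics/side4.png",s)
print(np.array(O).round(4),robot.get_obs()["ee_rot"])
x,y=195,225
g=np.clip(s[y:y+100,x:x+95].astype(float)*1.2,0,255).astype(np.uint8)
cv2.imwrite("pics/side4c.png",cv2.resize(g,None,fx=6,fy=6,interpolation=cv2.INTER_CUBIC))
E
```

```text
time: 5.43
tool_pos: [0.493, -0.196, 0.1343]
ee_rot: [-1.574, 0.006, -0.988]
wrist_force: [-0.8, 0.6, -5.0]
width: 0.0622
[[ 0.494  -0.1968  0.1363]
 [ 0.4948 -0.1975  0.1378]] [-1.57052770e+00 -2.33707526e-04 -9.88372438e-01]
```

View pics/side4c.png

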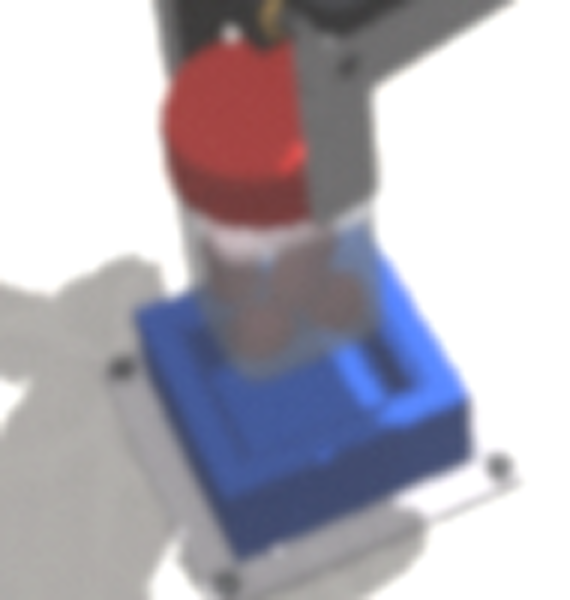

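```bash
python3 -m creep '[{"slide":[0,10,0],"roll":0,"grip":1},{"slide":[0,20,0],"roll":0,"grip":1},{"slide":[0,24,0],"roll":0,"grip":1},{"slide":[0,28,0],"roll":0,"grip":1},{"slide":[0,30,0],"roll":0,"grip":1},{"slide":[0,30,0],"roll":0,"grip":1}]'
python3 - <<'E'
from h import *
s=snapshot("side")[:,:,::-1]
cv2.imwrite("pics/side5.png",s);o=robot.get_obs()
print(o["tool_pos"],o["wrist_force"],o["wrist_torque"])
x,y=195,225
g=np.clip(s[y:y+100,x:x+95].astype(float)*1.2,0,255).astype(np.uint8)
cv2.imwrite("pics/side5c.png",cv2.resize(g,None,fx=6,fy=6,interpolation=cv2.INTER_CUBIC))
E
```

```text
time: 6.03
tool_pos: [0.4942, -0.1981, 0.1068]
ee_rot: [-1.571, 0.001, -0.99]
wrist_force: [-0.4, -0.9, -4.5]
width: 0.062
[ 0.49440873 -0.19823927  0.10728566] [-0.20819909  0.23503485 -5.53326115] [ 0.02849946 -0.02507177 -0.02008884]
```

View pics/side5c.png

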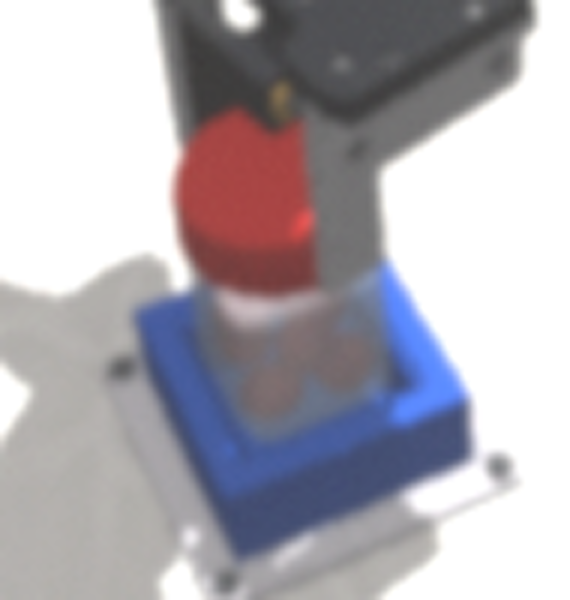

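```bash
python3 -m creep '[{"slide":[0,5,0],"roll":0,"grip":1},{"slide":[0,10,0],"roll":0,"grip":1},{"slide":[0,14,0],"roll":0,"grip":1},{"slide":[0,17,0],"roll":0,"grip":1},{"slide":[0,19,0],"roll":0,"grip":1},{"slide":[0,19,0],"roll":0,"grip":1}]'
python3 -m creep '[{"slide":[0,0.5,0],"roll":0,"grip":1},{"slide":[0,1,0],"roll":0,"grip":1},{"slide":[0,1,0],"roll":0,"grip":1}]'
```

```text
time: 6.58
tool_pos: [0.4944, -0.1982, 0.0883]
ee_rot: [-1.571, 0.0, -0.99]
wrist_force: [-0.2, 0.5, -4.6]
width: 0.0619
time: 6.83
tool_pos: [0.4947, -0.1985, 0.0882]
ee_rot: [-1.571, -0.001, -0.99]
wrist_force: [-0.7, -1.2, -1.1]
width: 0.0622
```

```bash
python3 -m creep '[{"slide":[0,0.5,0],"roll":0,"grip":1},{"slide":[0,1,0],"roll":0,"grip":1},{"slide":[0,1,0],"roll":0,"grip":1},{"slide":[0,1,0],"roll":0,"grip":1}]'
python3 - <<'E'
from h import *
s=snapshot("side")[:,:,::-1]
cv2.imwrite("pics/side6.png",s);o=robot.get_obs()
print(o["tool_pos"],o["wrist_force"],o["wrist_torque"],o["joint_positions"])
x,y=195,225
g=np.clip(s[y:y+100,x:x+95].astype(float)*1.2,0,255).astype(np.uint8)
cv2.imwrite("pics/side6c.png",cv2.resize(g,None,fx=6,fy=6,interpolation=cv2.INTER_CUBIC))
E
```

```text
time: 7.17
tool_pos: [0.4948, -0.1985, 0.0879]
ee_rot: [-1.57, -0.001, -0.99]
wrist_force: [-4.0, 0.6, 5.5]
width: 0.062
[ 0.49479324 -0.19848218  0.08793927] [-3.39386189  0.64684391  5.96286226] [0.26999011 0.73534391 0.01345304] [-4.87693635e-01  1.02017822e-01  1.59060423e+00 -2.50956877e-04
  1.44745855e+00  5.01910010e-01]
```

View pics/side6c.png

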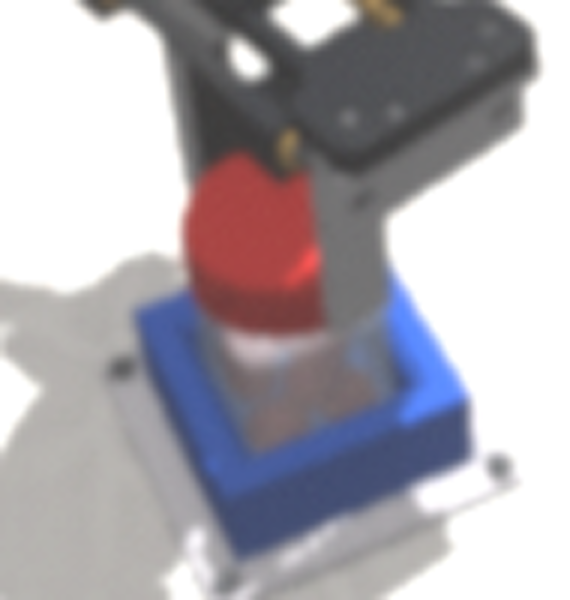

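```bash
python3 -m creep '[{"slide":[0,0,0],"roll":-4,"grip":1},{"slide":[0,0,0],"roll":-8,"grip":1},{"slide":[0,0,0],"roll":-12,"grip":1},{"slide":[0,0,0],"roll":-16,"grip":1},{"slide":[0,0,0],"roll":-20,"grip":1},{"slide":[0,0,0],"roll":-24,"grip":1},{"slide":[0,0,0],"roll":-28,"grip":1}]'
python3 - <<'E'
from h import *
o=robot.get_obs();print(o["wrist_force"],o["wrist_torque"])
s=snapshot("side")[:,:,::-1];cv2.imwrite("pics/side7.png",s)
x,y=195,225
g=np.clip(s[y:y+100,x:x+95].astype(float)*1.2,0,255).astype(np.uint8)
cv2.imwrite("pics/side7c.png",cv2.resize(g,None,fx=6,fy=6,interpolation=cv2.INTER_CUBIC))
E
```

```text
time: 7.8
tool_pos: [0.4961, -0.1987, 0.0891]
ee_rot: [-1.57, -0.005, -0.498]
wrist_force: [-2.7, 1.4, 8.8]
width: 0.0621
[-2.71706044  1.39760409  8.80922968] [ 0.37965402  0.44599975 -0.21172342]
```

View pics/side7c.png

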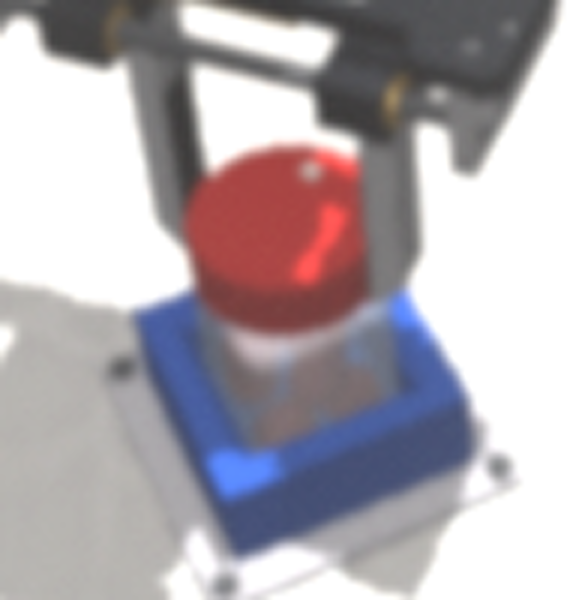

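```bash
python3 -m creep '[{"slide":[0,0,0],"roll":-5,"grip":1},{"slide":[0,0,0],"roll":-10,"grip":1},{"slide":[0,0,0],"roll":-15,"grip":1},{"slide":[0,0,0],"roll":-20,"grip":1},{"slide":[0,0,0],"roll":-25,"grip":1},{"slide":[0,0,0],"roll":-30,"grip":1},{"slide":[0,0,0],"roll":-35,"grip":1},{"slide":[0,0,0],"roll":-40,"grip":1},{"slide":[0,0,0],"roll":-45,"grip":1},{"slide":[0,0,0],"roll":-50,"grip":1},{"slide":[0,0,0],"roll":-53,"grip":1},{"slide":[0,0,0],"roll":-53,"grip":1}]'
python3 - <<'E'
from h import *
o=robot.get_obs();print(o["wrist_force"],o["wrist_torque"])
s=snapshot("side")[:,:,::-1];cv2.imwrite("pics/side8.png",s)
x,y=195,225
g=np.clip(s[y:y+100,x:x+95].astype(float)*1.2,0,255).astype(np.uint8)
cv2.imwrite("pics/side8c.png",cv2.resize(g,None,fx=6,fy=6,interpolation=cv2.INTER_CUBIC))
E
```

```text
time: 8.85
tool_pos: [0.4954, -0.1981, 0.09]
ee_rot: [-1.573, -0.003, 0.426]
wrist_force: [-4.3, 2.9, 13.0]
width: 0.0624
[-4.27217267  2.92257573 13.01333189] [0.62509906 0.94984633 0.01259655]
```

View pics/side8c.png

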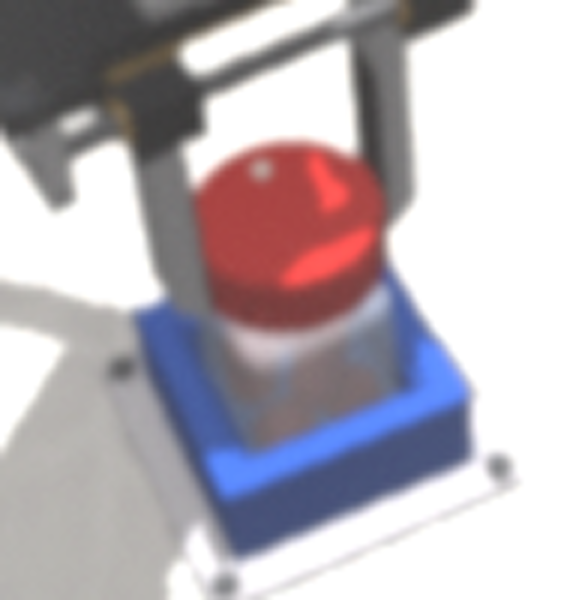

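```bash
python3 -m creep '[{"slide":[0,-1,0],"roll":0,"grip":1},{"slide":[0,-2.5,0],"roll":0,"grip":1},{"slide":[0,-4,0],"roll":0,"grip":1},{"slide":[0,-6,0],"roll":0,"grip":1},{"slide":[0,-6,0],"roll":0,"grip":1}]'
python3 - <<'E'
from h import *
o=robot.get_obs();print(o["wrist_force"],o["wrist_torque"],o["tool_pos"])
s=snapshot("side")[:,:,::-1];cv2.imwrite("pics/side9.png",s)
x,y=195,225
g=np.clip(s[y:y+100,x:x+95].astype(float)*1.2,0,255).astype(np.uint8)
cv2.imwrite("pics/side9c.png",cv2.resize(g,None,fx=6,fy=6,interpolation=cv2.INTER_CUBIC))
E
```

```text
time: 9.32
tool_pos: [0.495, -0.1982, 0.093]
ee_rot: [-1.572, -0.001, 0.424]
wrist_force: [-0.9, 1.5, 3.8]
width: 0.062
[-0.85973904  1.53720472  3.78313469] [ 0.24526621  0.10428434 -0.02693417] [ 0.49499453 -0.19822761  0.09303836]
```

View pics/side9c.png

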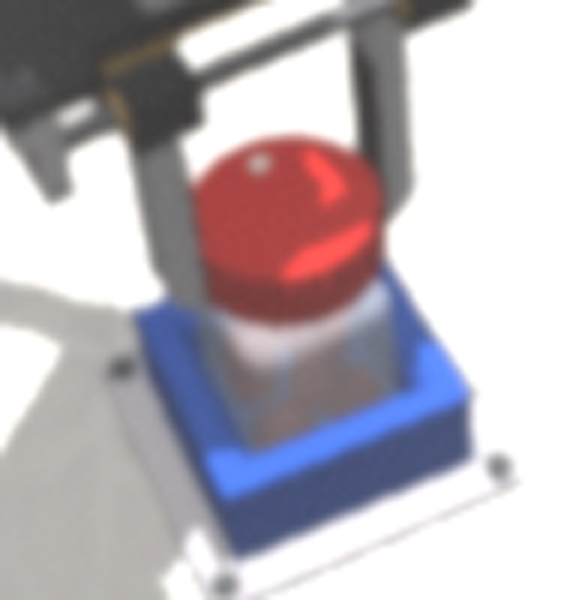

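```bash
python3 -m creep '[{"slide":[0,-2,0],"roll":0,"grip":1},{"slide":[0,-5,0],"roll":0,"grip":1},{"slide":[0,-8,0],"roll":0,"grip":1},{"slide":[0,-8,0],"roll":0,"grip":1}]'
python3 - <<'E'
from h import *
o=robot.get_obs();print(o["wrist_force"],o["wrist_torque"],o["tool_pos"])
s=snapshot("side")[:,:,::-1];cv2.imwrite("pics/side10.png",s)
x,y=195,225
g=np.clip(s[y:y+100,x:x+95].astype(float)*1.2,0,255).astype(np.uint8)
cv2.imwrite("pics/side10c.png",cv2.resize(g,None,fx=6,fy=6,interpolation=cv2.INTER_CUBIC))
E
```

```text
time: 9.7
tool_pos: [0.4949, -0.1986, 0.1009]
ee_rot: [-1.572, -0.001, 0.424]
wrist_force: [1.0, -0.3, -0.2]
width: 0.0623
[ 0.99240851 -0.25073541 -0.21766049] [-0.06417848 -0.0711155   0.0139825 ] [ 0.49492563 -0.19860994  0.10091645]
```

View pics/side10c.png

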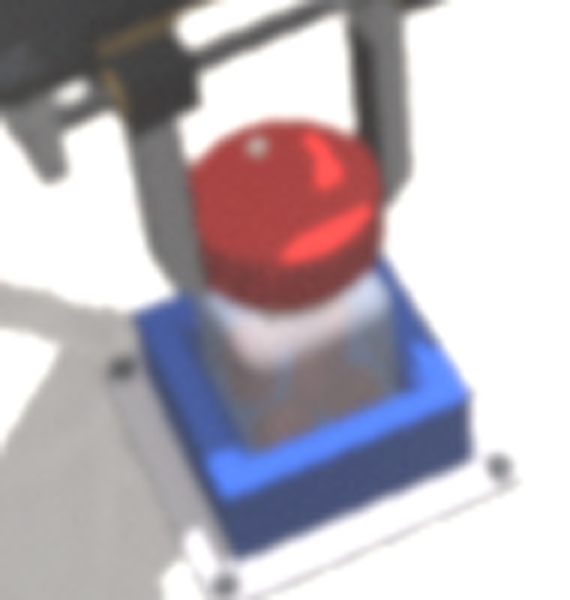

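```bash
python3 -m creep '[{"slide":[0,-4,0],"roll":0,"grip":1},{"slide":[0,-10,0],"roll":0,"grip":1},{"slide":[0,-16,0],"roll":0,"grip":1},{"slide":[0,-20,0],"roll":0,"grip":1},{"slide":[0,-20,0],"roll":0,"grip":1},{"slide":[0,-20,0],"roll":0,"grip":1},{"slide":[0,-20,0],"roll":0,"grip":1}]'
python3 - <<'E'
from h import *
o=robot.get_obs();print(o["wrist_force"],o["wrist_torque"],o["tool_pos"])
s=snapshot("side")[:,:,::-1];cv2.imwrite("pics/side11.png",s);cv2.imwrite("pics/top11.png",snapshot("top")[:,:,::-1])
x,y=195,215
g=np.clip(s[y:y+100,x:x+95].astype(float)*1.2,0,255).astype(np.uint8)
cv2.imwrite("pics/side11c.png",cv2.resize(g,None,fx=6,fy=6,interpolation=cv2.INTER_CUBIC))
for p in ([.4945,-.1985,.104],[.4945,-.1985,.119],[.4945,-.1985,.143]): print(((proj("side",p)-[x,y])*6).round())
E
```

```text
time: 10.33
tool_pos: [0.4944, -0.1982, 0.1205]
ee_rot: [-1.571, 0.0, 0.424]
wrist_force: [0.7, 0.5, -0.1]
width: 0.0624
[ 0.65091367  0.46599281 -0.14232794] [-0.03637955 -0.11929246  0.01813888] [ 0.49444332 -0.19819624  0.12047498]
[278. 286.]
[274. 254.]
[267. 200.]
```

View pics/side11c.png

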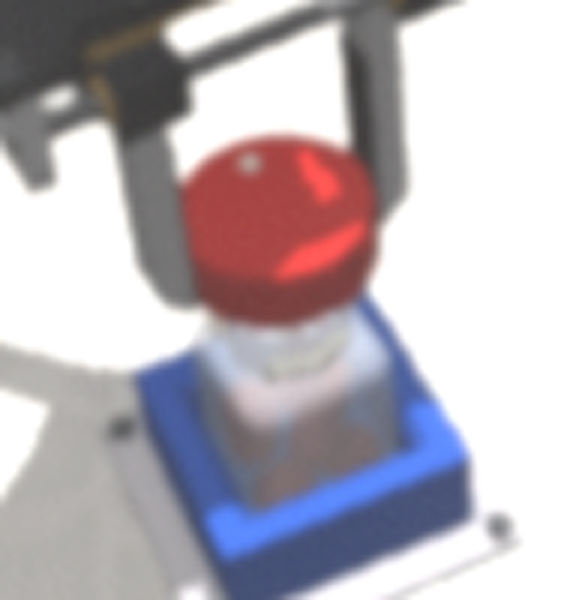

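View pics/top11.png

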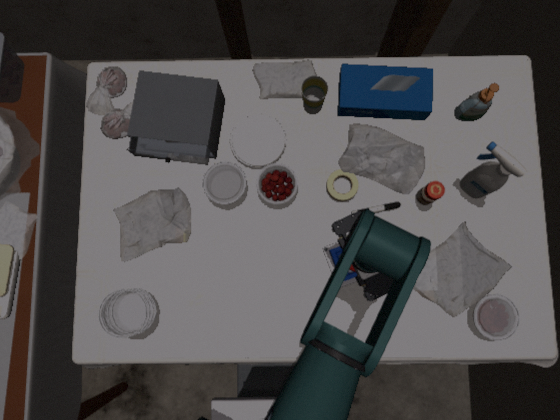

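Run:
```python
from h import *
a=cv2.imread("pics/side0.png");b=cv2.imread("pics/side11.png")
for n,(x,y,w,h) in dict(marker=(298,285,40,60),tape=(315,255,45,40),plum=(298,195,50,42),empty=(290,165,45,32)).items():
    d=np.abs(a[y:y+h,x:x+w].astype(int)-b[y:y+h,x:x+w]).max(2);print(n,d.mean().round(1),(d>40).sum())
# front body edge in holder before/after lift
for f in(8,11):
    g=cv2.imread(f"pics/side{f}.png");print(f,g[296:304,250].tolist())
from bench import ticket
```

```text
marker 32.0 3
tape 33.5 5
plum 28.4 1
empty 34.0 4
8 [[197, 112, 80], [216, 116, 78], [219, 118, 78], [211, 113, 76], [183, 101, 71], [144, 84, 66], [113, 72, 60], [102, 69, 59]]
11 [[194, 110, 80], [213, 115, 77], [216, 116, 77], [207, 112, 76], [180, 99, 70], [142, 84, 65], [111, 71, 59], [100, 68, 60]]
```

Run:
```python
from bench import ticket
print(ticket.close_job())
```

```text
the job is handed in; nothing more can be done
None
```

I lifted the jar by its cap, turned it about 6.5° to match the holder, and stood it fully down in the pocket. I then unscrewed the cap 81° counter-clockwise, lifted it straight off, and handed the job in at about 10.3 s while still holding it.

**Jar:** at contact the tool height put the underside within about 1 mm of the pocket floor. The later side pictures show the jar still seated while the cap rose.

**Cap:** it is level and held at 62 mm opening. It is free of the jar, with the vertical wrist force near zero. Tool travel puts its lower edge about 14.5 mm above the rim; the side picture gives 12 to 14 mm.

**Disagreement:** in the side picture the cap's top face sits about 3 to 4 mm from where the tool position puts it. Part of that looks like calibration, since the two cameras had already differed by about 2 mm. It is well inside the 12 mm limit.

**Other things on the table:** comparing the first and last side pictures shows the cups, tape roll and marker unmoved. No verdict was reported.

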